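# Hold a nest-box corner square

## Robot

A 6-joint arm with a two-finger parallel gripper is mounted at the origin on the work surface. World frame = base frame: x ahead of the robot, y to its left, z up, the work surface at z = 0. Lengths are in m, angles in rad, forces in N, time in s.
With the tool pointing down it reaches from about 0.3 to 0.775 m from the base axis. Payload 14.6 kg.
Tool frame: the origin (TCP) lies midway between the tips of the shut fingers; the grasp point (between the pads) lies 19 mm behind it; z points along the fingers, y is the direction in which the jaws open and shut (so a half turn about z gives the same grasp; the last joint's range is limited). The gripper opens to 94 mm and grips with 3 to 60 N. Pads are 16 mm wide; open, the fingers measure 119 mm over their backs; the gripper's body (75 mm by 177 mm) begins 78 mm behind the grasp point.
Start: joints at [1.183, 0.3, 1.521, -0, 1.321, -0.067], TCP at [0.173, 0.522, 0.167] pointing down, gripper open.
Joint ranges: [-3.03, 3.03], [-0.79, 2.21], [0.23, 2.52], [-1.04, 4.18], [0, 3.07], [-2.55, 2.55]. Speed limits (rad/s): [2.22, 2.22, 2.57, 3.14, 3.14, 3.14].

## Interface

Orientations are given as a 3x3 rotation matrix whose columns are the frame's x, y, z axes.
In Python, from workcell import bot, capture, camera_info gives the robot as it stands.
- The arm moves only by the tool send_rows, never from a script. Its argument "rows" is a list of rows, each an object with "grip": the gripper command: -1 is fully open, 1 is shut, values between are in proportion; "travel": the shift along the tool's x, y, z in m, a list of three; "rot": the turn, a rotation vector about the tool's x, y, z in rad, a list of three. A call has 1 to 8 rows; each row shifts and turns the commanded pose from where the row before left it, along the tool's axes as they then stand; what a row does not reach is not made up. A row lasts 1/10 s, in which the tool goes at most 50 mm and 8.59 degrees, less where a joint would pass 70% of its speed; a pose out of reach is approached as far as the arm can. A call with a gripper value outside its range is refused whole. The fingers move at their own pace and stop on an object; "grip_force" is the grip in N (left out, the last holds). Time passes only in rows, so rows that do not move let the fingers close. It gives the time, the measured TCP pose, the force and the opening at its end, in the units of the state.
- bot.observe(): the state, without advancing time (a new reading comes with each control period).
- capture(name): name is "side" or "top" or "wrist"; returns the picture (480x640x3 uint8, blue, green, red); there is no depth.
- camera_info(name): a dict with "fovy" (degrees; the focal length in pixels is half the picture's height over the tangent of half this angle, whatever the lens; pixels are square), "cx", "cy" (the principal point, pixels), "D" ([k1, k2, p1, p2, k3] as OpenCV has them; the pictures are not rectified), "extrinsics" (4x4, takes a point from camera to world coordinates); the wrist camera has in their place "T_tool_cam" (4x4, takes a point from camera to tool coordinates, whose origin is the TCP and whose axes are the flange's). Camera axes: x right, y up, looking along -z (the intrinsics and any distortion apply to the point x, -y, -z); pixel columns grow to the right and rows downward; lengths in m; the calibration is good to about 2 mm. A picture is of the moment at which its call begins: read the wrist's pose just before it. camera_info takes no time and is no camera call.
- bot.sign_off(): hands the job in, once; it reports no verdict.
The state is a dict: "time_s": time; "joint_pos": joint angles; "qvel": joint speeds; "joint_efforts": joint torques, N m; "tool_pos": TCP position; "ee_rot": TCP orientation; "contact_force": force on the tool from outside, world axes, zero at the start; "ft_torque": the same for the moment, N m; "finger_gap": finger opening in m.
Only numpy, scipy, OpenCV 4.12 (cv2) and the standard library are available. Lean on these libraries where they do the work, as an engineer would, in place of code of your own. Each camera call takes 0.05 s, during which the arm holds its last target. There are 200 camera calls.

## Task

Pick up the try square by its wooden stock, stand the stock flat on the plate of the nest-box corner and press it in until it is tight against the leaning upright, so that the upright is pushed up square and there is no gap at the plate or at the upright. Finish while still gripping the square and pressing it both down on the plate and against the upright, never letting go, because the upright springs back. Touch the upright only with the square, and leave the other things on the table where they are.

Things in the scene. Friction and masses are not known exactly. Their poses are not given: they have to be found in the camera images.
- square: try square that stands upright on its stock like an L. Stock: dark wood bar 30 mm wide (x) x 150 mm long (y) x 36 mm tall (z). Blade: steel, 5 mm thick (x), 30 mm wide (y), rising at the +y end of the stock to 120 mm above the underside; its outer edge is flush with the stock's +y end, and these together are the face that goes against the upright. Origin in the underside, in the middle of the width, 95 mm from the +y end and 55 mm from the other end; z up. Mass about 0.2 kg
- square_grip (a point): point to grip on the square's stock, 18 mm above the body's origin (half-way up the stock); grip across the 30 mm width (the square's x). The blade begins 65 mm from it towards +y. Same axes as the square
- square_heel (a point): lower outer corner of the square: middle of the bottom edge of its +y end face, 95 mm from the grip along y and 18 mm below it. Same axes
- frame: the nest-box corner, clamped to the table. Origin on the table below the corner; its +y points along the plate to the upright, z up. The dark clamp screw that holds the far end of the plate is 216 mm from the upright's face, reaches 51 mm above the table. Steel cheeks 3 mm thick, at x = +-32.5 mm, stand to 35 mm above the table beside the upright's foot
- plate: light wood board lying flat, fixed: 60 mm wide (x), 18 mm thick, from 230 mm before the upright's face to 20 mm behind it. Origin and axes as the frame's
- stud: light wood upright on the plate: 60 mm wide (x), 20 mm thick (y), 180 mm tall. Its inner face looks to -y, towards the plate. Origin at the foot of the inner face, on the hinge (the frame's x axis, at the plate's top); turns with the upright. It starts leaning inward, over the plate, by 0.11 to 0.17 rad; a hinge spring pulls it that way, and about 5 N at the height of the blade's top brings it upright (joint value 0, growing inward)
- corner (a point): inside corner, where the plate's top meets the foot of the upright's inner face, in the middle of the width: 18 mm above the table, fixed. Axes as the frame's (+y towards the upright)
- stud_top (a point): middle of the top edge of the upright's inner face, 180 mm along it from the corner
- stamp: white stamp pad, 70 x 70 x 28 mm; bystander, leave in place. Origin on the object's underside or handle
- cup: small white cup, 52 mm across the mouth, 50 mm tall; bystander, leave in place. Origin on the object's underside or handle
- vial: clear round vial, 26 mm across, 70 mm tall, standing; bystander, leave in place. Origin on the object's underside or handle
- phone: flat phone in a green case, 70 x 145 x 9 mm; bystander, leave in place. Origin on the object's underside or handle
- driver: screwdriver lying flat; bystander, leave in place. Origin on the object's underside or handle
- offcut: flat wooden offcut, 60 x 90 x 18 mm; bystander, leave in place. Origin on the object's underside or handle
- glue: white glue bottle, 56 mm across, 130 mm tall, standing; bystander, leave in place. Origin on the object's underside or handle
There are look-alikes about, which are no part of the job. Of the things that look like the square, take the one that is farthest to the robot's right at the start.

How it is judged:
By the outcome, as a careful person would: the job done as asked, in the order asked, and still so for the second after the job is handed in, while the arm keeps its last pose, push and grip.
It also fails if it takes over 40 s, if anything falls off the work surface, if the arm or the gripper's body presses on something with over 40 N, if the wrist force passes 120 N, or if a joint passes its speed limit or range.

## Working session

There is one attempt and no reset: what is moved stays moved. The work goes in short steps, Python scripts to look and compute and a tool call to move; the robot and the scene stay as the last step left them, time stands still between calls to the robot, and variables do not carry over. Pictures are saved under pics/ and viewed, about 8 in all and at most 12, crops included, and the job is handed in when it is done.

Besides the shell and the picture viewer there is one more tool, called as name(argument=value, ...), one argument or row to a line, values as JSON. send_rows: Moves the arm, as the interface text tells. Its arguments: {"type":"object","properties":{"rows":{"type":"array","items":{"type":"object","properties":{"grip":{"type":"number"},"travel":{"type":"array","items":{"type":"number"}},"rot":{"type":"array","items":{"type":"number"}}}}},"grip_force":{"type":"number"}},"required":["rows"]}

```bash
mkdir -p pics; python3 - <<'E'
from workcell import bot,capture,camera_info
import cv2
for n in("top","side"):
    cv2.imwrite(f"pics/{n}0.png",capture(n)); print(n,camera_info(n))
print(camera_info("wrist"));print(bot.observe())
E
```

```text
top {'fovy': 54.07343745069557, 'cx': 321.1016842091042, 'cy': 239.60734584220788, 'D': array([-0.03213756,  0.        ,  0.        ,  0.        ,  0.        ]), 'extrinsics': array([[ 1.90844953e-02,  9.79940982e-01, -1.98372006e-01,
         3.48171610e-01],
       [-9.99814039e-01,  1.92546074e-02, -1.07155963e-03,
         1.24481790e-02],
       [ 2.76950990e-03,  1.98355567e-01,  9.80126216e-01,
         1.31211019e+00],
       [ 0.00000000e+00,  0.00000000e+00,  0.00000000e+00,
         1.00000000e+00]])}
side {'fovy': 52.15799687417924, 'cx': 314.84663417268894, 'cy': 240.94030847579504, 'D': array([0.00570556, 0.        , 0.        , 0.        , 0.        ]), 'extrinsics': array([[-0.96122759,  0.15042602, -0.2311137 ,  0.34230255],
       [-0.27525758, -0.57378685,  0.77136367,  0.75978354],
       [-0.01657683,  0.80507184,  0.59294565,  0.70669982],
       [ 0.        ,  0.        ,  0.        ,  1.        ]])}
{'fovy': 62.016649380438594, 'cx': 320.6393516195172, 'cy': 241.71033004199973, 'D': array([0.01717182, 0.        , 0.        , 0.        , 0.        ]), 'T_tool_c
[... 439 characters left out ...]
654064e-05,
        1.32073087e+00, -6.65913465e-02]), 'qvel': array([ 0.00114387, -0.00131595, -0.00177512,  0.00161338,  0.00082367,
        0.00063322]), 'joint_efforts': array([ 2.38920344e-03, -5.32648408e+01, -3.53279901e+01,  7.10353651e-02,
        2.35564588e-02, -8.15371391e-05]), 'tool_pos': array([0.173322  , 0.52167846, 0.16603681]), 'ee_rot': array([[-9.48990914e-01,  3.15303190e-01, -3.78422677e-04],
       [ 3.15303414e-01,  9.48990373e-01, -1.01387382e-03],
       [ 3.94418274e-05, -1.08147501e-03, -9.99999414e-01]]), 'contact_force': array([-0.51820523,  0.11922231, -0.071135  ]), 'ft_torque': array([-0.01305107,  0.01733579, -0.04056924]), 'finger_gap': 0.0941890172927111}
```

View pics/top0.png

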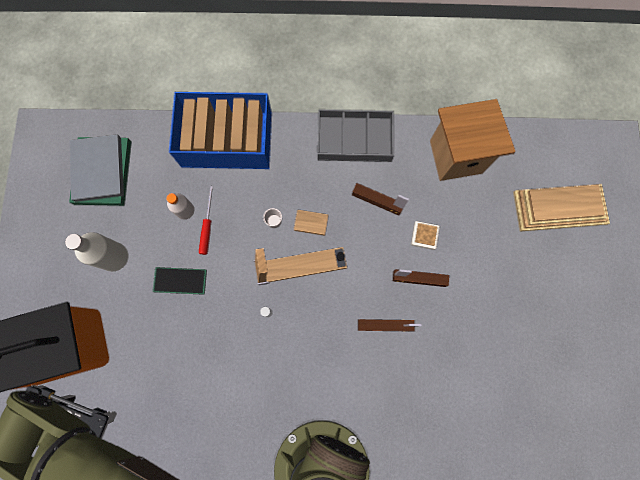

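View pics/side0.png

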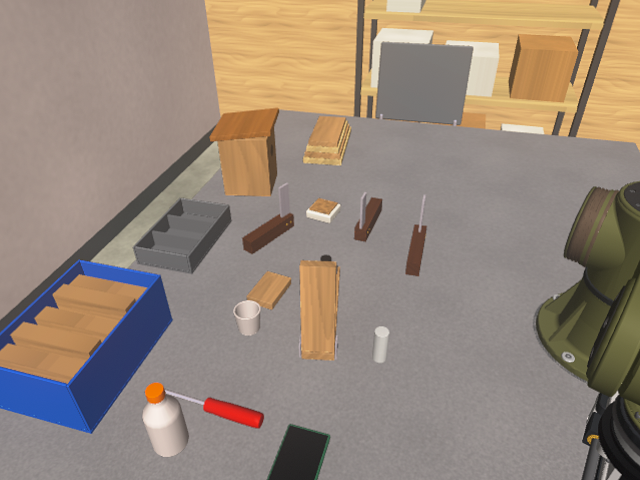

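Top view: three squares, at about (380,198), (421,278) and (390,325). The one at (421,278) is farthest right, with its blade at the left end. The frame's plate spans (265–345,265), with the upright at (262,266) and the clamp screw at (340,257). I'll measure these now.

```bash
cat >h.py <<'E'
import numpy as np,cv2
from workcell import bot,capture,camera_info
def K(ci):
    f=240/np.tan(np.radians(ci['fovy'])/2); return np.array([[f,0,ci['cx']],[0,f,ci['cy']],[0,0,1]])
def ext(n,ci,st=None):
    if n!='wrist': return ci['extrinsics']
    T=np.eye(4);T[:3,:3]=st['ee_rot'];T[:3,3]=st['tool_pos'];return T@ci['T_tool_cam']
def cast(n,px,z,st=None):
    ci=camera_info(n);E=ext(n,ci,st)
    u=cv2.undistortPoints(np.array(px,float).reshape(-1,1,2),K(ci),ci['D']).reshape(-1,2)
    d=np.c_[u[:,0],-u[:,1],-np.ones(len(u))]@E[:3,:3].T;o=E[:3,3]
    return o+d*((z-o[2])/d[:,2])[:,None]
def proj(n,P,st=None):
    ci=camera_info(n);E=ext(n,ci,st)
    p=(np.array(P,float).reshape(-1,3)-E[:3,3])@E[:3,:3]
    return cv2.projectPoints((p*[1,-1,-1]).reshape(-1,1,3),np.zeros(3),np.zeros(3),K(ci),ci['D'])[0].reshape(-1,2)
E
python3 - <<'E'
from h import *
t=cv2.imread('pics/top0.png')
a=cv2.resize(t[235:305,245:355],None,fx=7,fy=7,interpolation=cv2.INTER_CUBIC)[:,:]
b=cv2.resize(t[262:292,380:460],None,fx=7,fy=7,interpolation=cv2.INTER_CUBIC)
c=np.zeros((600,770,3),np.uint8);c=np.zeros((490+210,770,3),np.uint8);c[:490]=a;c[490:,:560]=b
cv2.imwrite('pics/crop0.png',cv2.resize(c,None,fx=.857,fy=.857)) 
hsv=cv2.cvtColor(t,cv2.COLOR_BGR2HSV)
m=cv2.inRange(hsv,(0,80,30),(15,255,130));m[:150]=0;m[345:]=0;m[:,:340]=0
n,l,s,ce=cv2.connectedComponentsWithStats(m)
for i in range(1,n):
    if s[i,4]<200: continue
    c=cv2.findContours((l==i).astype(np.uint8),0,1)[0][0];r=cv2.minAreaRect(c)
    print(s[i],r); print(cast('top',cv2.boxPoints(r),.036).round(4)[:,:2])
E
```

```text
[435 150  80  31 825] ((474.9594421386719, 159.2567596435547), (29.42742156982422, 79.40470886230469), 80.53767395019531)
[[ 0.8731 -0.3055]
 [ 0.9193 -0.5367]
 [ 0.8301 -0.5449]
 [ 0.7855 -0.3166]]
[352 183  50  32 623] ((377.5172424316406, 198.79310607910156), (51.99734878540039, 13.130643844604492), 23.198591232299805)
[[ 0.7378 -0.0682]
 [ 0.7738 -0.0827]
 [ 0.7163 -0.2177]
 [ 0.6809 -0.2026]]
[393 269  56  18 553] ((420.6399841308594, 277.6935729980469), (55.75233840942383, 12.180288314819336), 6.115502834320068)
[[ 0.4958 -0.1822]
 [ 0.5292 -0.1861]
 [ 0.5156 -0.338 ]
 [ 0.4824 -0.3333]]
[358 319  56  12 590] ((385.5, 324.5), (11.0, 55.0), 90.0)
[[ 0.3913 -0.0892]
 [ 0.3939 -0.2369]
 [ 0.3648 -0.2364]
 [ 0.3623 -0.0893]]
```

View pics/crop0.png

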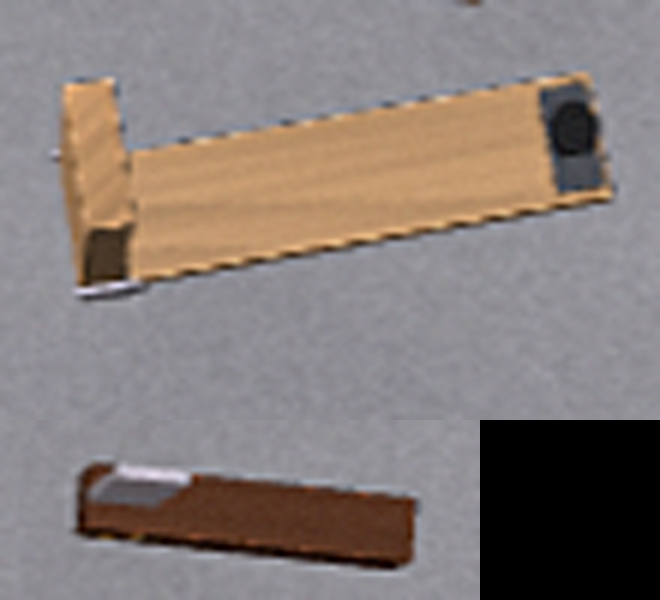

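The top crop shows the plate's free end with the clamp screw at full-image px (343.7,247)–(346.7,268). The upright's inner edge meets the plate at (267,260), and the square's blade lies on the left (+y) end. Next I'll get rough frame coordinates and plan a move to look at both from above.

```bash
cat >>h.py <<'E'
def plan(target,N,yaw=None,st=None):
    "print rows in tool axes; yaw=target direction of tool y"
    from scipy.spatial.transform import Rotation as R
    st=st or bot.observe();Rm=np.array(st['ee_rot']);p=np.array(st['tool_pos'])
    Y=Rm[:,1];y0=np.arctan2(Y[1],Y[0]);yaw=y0 if yaw is None else yaw
    Rt=np.c_[[np.sin(yaw),-np.cos(yaw),0],[np.cos(yaw),np.sin(yaw),0],[0,0,-1]]
    Rt[:,0]=np.cross(Rt[:,1],Rt[:,2])
    w=R.from_matrix(Rm.T@Rt).as_rotvec();d=np.array(target)-p
    for i in range(N):
        Ri=Rm@R.from_rotvec(w*i/N).as_matrix()
        print((Ri.T@d/N).round(4).tolist(),(w/N).round(4).tolist())
E
python3 - <<'E'
from h import *
f=lambda l:[(245+x/6,235+y/6) for x,y in l]
P=cast('top',f([(592,72),(612,200),(133,152),(133,280)]),.018);print(P.round(4))
plan([.48,-.06,.26],18,-.0)
E
```

```text
[[ 0.5902 -0.0497  0.018 ]
 [ 0.5302 -0.0595  0.018 ]
 [ 0.5483  0.1628  0.018 ]
 [ 0.4888  0.1604  0.018 ]]
[-0.0264, -0.0253, -0.0052] [-0.0001, 0.0, 0.0694]
[-0.028, -0.0234, -0.0052] [-0.0001, 0.0, 0.0694]
[-0.0296, -0.0214, -0.0052] [-0.0001, 0.0, 0.0694]
[-0.031, -0.0193, -0.0052] [-0.0001, 0.0, 0.0694]
[-0.0323, -0.0171, -0.0052] [-0.0001, 0.0, 0.0694]
[-0.0334, -0.0148, -0.0052] [-0.0001, 0.0, 0.0694]
[-0.0343, -0.0125, -0.0052] [-0.0001, 0.0, 0.0694]
[-0.0351, -0.0101, -0.0052] [-0.0001, 0.0, 0.0694]
[-0.0357, -0.0076, -0.0052] [-0.0001, 0.0, 0.0694]
[-0.0362, -0.0051, -0.0052] [-0.0001, 0.0, 0.0694]
[-0.0364, -0.0026, -0.0052] [-0.0001, 0.0, 0.0694]
[-0.0365, -0.0, -0.0052] [-0.0001, 0.0, 0.0694]
[-0.0364, 0.0025, -0.0052] [-0.0001, 0.0, 0.0694]
[-0.0362, 0.005, -0.0052] [-0.0001, 0.0, 0.0694]
[-0.0357, 0.0075, -0.0052] [-0.0001, 0.0, 0.0694]
[-0.0351, 0.01, -0.0052] [-0.0001, 0.0, 0.0694]
[-0.0344, 0.0124, -0.0052] [-0.0001, 0.0, 0.0694]
[-0.0334, 0.0148, -0.0052] [-0.0001, 0.0, 0.0694]
```

send_rows(
  rows=[
    {"grip": -1, "travel": [0, 0, -0.04], "rot": [0, 0, 0]},
    {"grip": -1, "travel": [-0.01, -0.01, -0.04], "rot": [0, 0, 0.04]},
    {"grip": -1, "travel": [-0.026, -0.025, -0.014], "rot": [0, 0, 0.07]},
    {"grip": -1, "travel": [-0.028, -0.023, 0], "rot": [0, 0, 0.07]},
    {"grip": -1, "travel": [-0.03, -0.021, 0], "rot": [0, 0, 0.07]},
    {"grip": -1, "travel": [-0.031, -0.019, 0], "rot": [0, 0, 0.07]},
    {"grip": -1, "travel": [-0.032, -0.017, 0], "rot": [0, 0, 0.07]},
    {"grip": -1, "travel": [-0.033, -0.015, 0], "rot": [0, 0, 0.07]},
  ],
)

```text
time_s: 0.9
tool_pos: [0.2741, 0.3115, 0.2604]
ee_rot: [[-0.709, 0.706, -0.0], [0.706, 0.709, -0.0], [-0.0, -0.0, -1.0]]
contact_force: [-0.8, -0.8, 0.3]
finger_gap: 0.0938
```

send_rows(
  rows=[
    {"grip": -1, "travel": [-0.034, -0.0125, 0], "rot": [0, 0, 0.07]},
    {"grip": -1, "travel": [-0.035, -0.01, 0], "rot": [0, 0, 0.07]},
    {"grip": -1, "travel": [-0.036, -0.0076, 0], "rot": [0, 0, 0.07]},
    {"grip": -1, "travel": [-0.036, -0.005, 0], "rot": [0, 0, 0.07]},
    {"grip": -1, "travel": [-0.036, -0.0026, 0], "rot": [0, 0, 0.07]},
    {"grip": -1, "travel": [-0.036, 0, 0], "rot": [0, 0, 0.07]},
    {"grip": -1, "travel": [-0.036, 0.0025, 0], "rot": [0, 0, 0.07]},
    {"grip": -1, "travel": [-0.036, 0.005, 0], "rot": [0, 0, 0.07]},
  ],
)

```text
time_s: 1.7
tool_pos: [0.3977, 0.0487, 0.2605]
ee_rot: [[-0.225, 0.974, -0.0], [0.974, 0.225, -0.0], [0.0, -0.0, -1.0]]
contact_force: [1.4, 1.1, -0.8]
finger_gap: 0.0939
```

send_rows(
  rows=[
    {"grip": -1, "travel": [-0.036, 0.0075, 0], "rot": [0, 0, 0.07]},
    {"grip": -1, "travel": [-0.035, 0.01, 0], "rot": [0, 0, 0.07]},
    {"grip": -1, "travel": [-0.034, 0.0125, 0], "rot": [0, 0, 0.07]},
    {"grip": -1, "travel": [-0.033, 0.015, 0], "rot": [0, 0, 0]},
    {"grip": -1, "travel": [0, 0, 0], "rot": [0, 0, 0]},
    {"grip": -1, "travel": [0, 0, 0], "rot": [0, 0, 0]},
  ],
)

```text
time_s: 2.3
tool_pos: [0.4594, -0.0817, 0.26]
ee_rot: [[-0.019, 1.0, -0.001], [1.0, 0.019, 0.0], [0.0, -0.001, -1.0]]
contact_force: [-0.4, 0.5, 0.2]
finger_gap: 0.0939
```

```bash
python3 - <<'E'
from h import *
import pickle
st=bot.observe();im=capture('wrist');cv2.imwrite('pics/w1.png',im);pickle.dump(st,open('w1.pkl','wb'))
print(st['time_s'],st['tool_pos'],st['ee_rot'].round(3),st['joint_pos'].round(2),st['contact_force'])
E
```

```text
2.3 [ 0.45939539 -0.08174362  0.26003113] [[-0.019  1.    -0.001]
 [ 1.     0.019  0.   ]
 [ 0.    -0.001 -1.   ]] [-0.25  0.05  1.59  0.    1.49 -0.27] [-0.4397078   0.47243114  0.24687151]
```

View pics/w1.png

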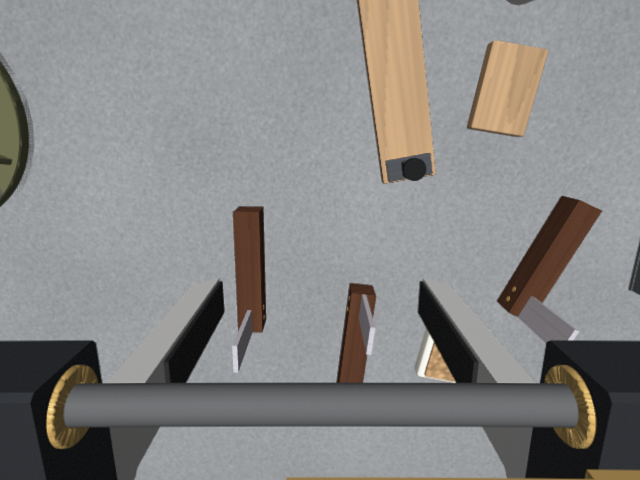

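The wrist view shows the plate at (390,90) with the screw at (413,168). The target square is at (358,330), with its blade at its upper right, partly behind the gripper. I'll step back towards -y so the whole square is in view.

send_rows(
  rows=[
    {"grip": -1, "travel": [-0.04, 0.008, 0], "rot": [0, 0, 0.015]},
    {"grip": -1, "travel": [-0.04, 0.008, 0], "rot": [0, 0, 0.015]},
    {"grip": -1, "travel": [-0.04, 0.008, 0], "rot": [0, 0, 0.015]},
    {"grip": -1, "travel": [-0.04, 0.008, 0], "rot": [0, 0, 0.015]},
    {"grip": -1, "travel": [-0.04, 0.008, 0], "rot": [0, 0, 0.015]},
    {"grip": -1, "travel": [-0.04, 0.008, 0], "rot": [0, 0, 0.015]},
    {"grip": -1, "travel": [0, 0, 0], "rot": [0, 0, 0]},
    {"grip": -1, "travel": [0, 0, 0], "rot": [0, 0, 0]},
  ],
)

```text
time_s: 3.15
tool_pos: [0.5035, -0.3214, 0.2603]
ee_rot: [[0.07, 0.998, -0.0], [0.998, -0.07, 0.001], [0.001, -0.0, -1.0]]
contact_force: [-0.3, -0.4, -0.7]
finger_gap: 0.0939
```

```bash
python3 - <<'E'
from h import *
import pickle
st=bot.observe();im=capture('wrist');cv2.imwrite('pics/w2.png',im);pickle.dump(st,open('w2.pkl','wb'))
print(st['time_s'],st['tool_pos'],st['ee_rot'].round(3),st['joint_pos'].round(2),st['contact_force'])
# plate from w1
s1=pickle.load(open('w1.pkl','rb'));w=cv2.imread('pics/w1.png');hsv=cv2.cvtColor(w,cv2.COLOR_BGR2HSV)
m=cv2.inRange(hsv,(8,60,140),(25,255,255))
for r in range(10,150,20):
    c=np.flatnonzero(m[r,300:460])+300
    P=cast('wrist',[(c[0],r),(c[-1],r)],.018,s1);print(r,c[0],c[-1],P[:,:2].round(4).tolist())
E
```

```text
3.15 [ 0.50346635 -0.32143905  0.2603048 ] [[ 0.07   0.998 -0.   ]
 [ 0.998 -0.07   0.001]
 [ 0.001 -0.    -1.   ]] [-0.63  0.36  1.23  0.    1.55 -0.56] [-0.32970618 -0.37282344 -0.6642707 ]
10 360 418 [[0.4958, 0.1171], [0.5553, 0.1181]]
30 363 420 [[0.4998, 0.0988], [0.559, 0.0998]]
50 366 422 [[0.5039, 0.0799], [0.5628, 0.0809]]
70 368 424 [[0.507, 0.0605], [0.5666, 0.0616]]
90 371 426 [[0.5113, 0.0407], [0.5706, 0.0417]]
110 374 428 [[0.5157, 0.0203], [0.5747, 0.0213]]
130 377 430 [[0.5202, -0.0007], [0.5788, 0.0004]]
```

View pics/w2.png

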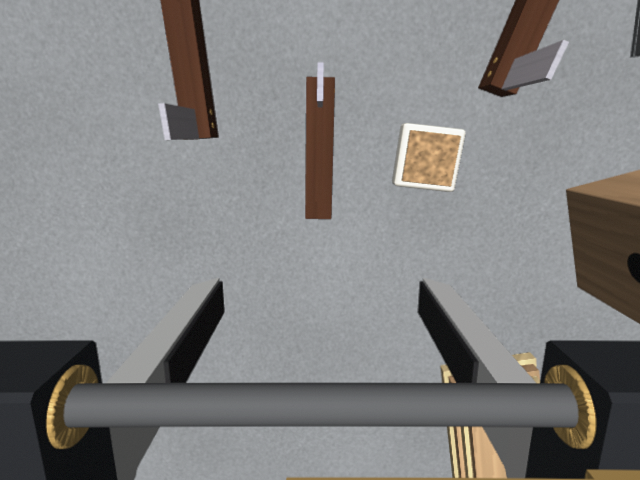

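The square is fully visible: stock from (307,77)–(335,77) down to (306,218)–(331,218), with the blade edge at (320,65–100). I'll measure its yaw and grip point.

```bash
python3 - <<'E'
from h import *
import pickle
s1=pickle.load(open('w1.pkl','rb'));s2=pickle.load(open('w2.pkl','rb'))
print('plate end',cast('wrist',[(386,183),(435,175)],.018,s1).round(4)[:,:2])
w=cv2.imread('pics/w2.png')
hsv=cv2.cvtColor(w,cv2.COLOR_BGR2HSV);m=cv2.inRange(hsv,(0,80,20),(15,255,140))
m[:,:290]=0;m[:,350:]=0;m[230:]=0
r=np.flatnonzero(m.any(1));print('rows',r[0],r[-1])
for y in range(80,218,17):
    c=np.flatnonzero(m[y]);P=cast('wrist',[(c[0],y),(c[-1]+1,y)],.036,s2);print(y,c[0],c[-1],P[:,:2].round(4).tolist())
print('ends',cast('wrist',[(321,77),(319,218.5)],.036,s2).round(4)[:,:2], cast('wrist',[(319,218.5)],0,s2).round(4))
cv2.imwrite('pics/w2c.png',cv2.resize(w[50:230,260:380],None,fx=3.3,fy=3.3,interpolation=cv2.INTER_CUBIC))
E
```

```text
plate end [[ 0.5339 -0.0588]
 [ 0.5891 -0.0487]]
rows 77 218
80 307 334 [[0.4984, -0.1915], [0.5273, -0.1935]]
97 307 333 [[0.4971, -0.2079], [0.5253, -0.2099]]
114 306 333 [[0.4948, -0.2247], [0.5243, -0.2267]]
131 306 332 [[0.4934, -0.2419], [0.5222, -0.2438]]
148 306 332 [[0.4921, -0.2595], [0.5211, -0.2614]]
165 306 332 [[0.4907, -0.2774], [0.5201, -0.2794]]
182 306 331 [[0.4892, -0.2958], [0.5178, -0.2978]]
199 306 331 [[0.4878, -0.3146], [0.5167, -0.3166]]
216 306 330 [[0.4863, -0.3339], [0.5144, -0.3358]]
ends [[ 0.513  -0.1896]
 [ 0.5007 -0.3377]] [[ 0.5    -0.3452  0.    ]]
```

View pics/w2c.png

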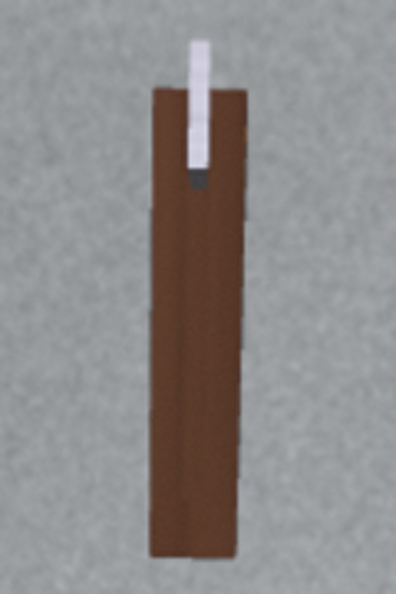

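send_rows(
  rows=[
    {"grip": -1, "travel": [0.037, -0.001, 0], "rot": [0, 0, 0.0175]},
    {"grip": -1, "travel": [0, 0, 0.045], "rot": [0, 0, 0]},
    {"grip": -1, "travel": [0, 0, 0.045], "rot": [0, 0, 0]},
    {"grip": -1, "travel": [0, 0, 0.045], "rot": [0, 0, 0]},
    {"grip": -1, "travel": [0, 0, 0.04], "rot": [0, 0, 0]},
    {"grip": -1, "travel": [0, 0, 0.03], "rot": [0, 0, 0]},
    {"grip": -1, "travel": [0, 0, 0], "rot": [0, 0, 0]},
    {"grip": -1, "travel": [0, 0, 0], "rot": [0, 0, 0]},
  ],
)

```text
time_s: 4.0
tool_pos: [0.5056, -0.2844, 0.0571]
ee_rot: [[0.086, 0.996, 0.001], [0.996, -0.086, -0.001], [-0.001, 0.001, -1.0]]
contact_force: [1.4, -0.4, 0.2]
finger_gap: 0.0944
```

```bash
python3 - <<'E'
from h import *
plan([.505,-.284,.006],1,-.0875)
print(bot.observe()['contact_force'])
E
```

```text
[0.0004, -0.0007, 0.0511] [0.001, 0.0005, 0.0014]
[ 1.36180369 -0.38622953  0.24259884]
```

send_rows(
  grip_force=55,
  rows=[
    {"grip": -1, "travel": [0, -0.0005, 0.03], "rot": [0, 0, 0.0015]},
    {"grip": -1, "travel": [0, 0, 0.02], "rot": [0, 0, 0]},
    {"grip": -1, "travel": [0, 0, 0], "rot": [0, 0, 0]},
    {"grip": 0, "travel": [0, 0, 0], "rot": [0, 0, 0]},
    {"grip": 1, "travel": [0, 0, 0], "rot": [0, 0, 0]},
    {"grip": 1, "travel": [0, 0, 0], "rot": [0, 0, 0]},
    {"grip": 1, "travel": [0, 0, 0], "rot": [0, 0, 0]},
    {"grip": 1, "travel": [0, 0, 0], "rot": [0, 0, 0]},
  ],
)

```text
time_s: 4.8
tool_pos: [0.5046, -0.2853, 0.006]
ee_rot: [[0.089, 0.996, 0.0], [0.996, -0.089, -0.0], [-0.0, 0.001, -1.0]]
contact_force: [0.4, 0.8, -0.1]
finger_gap: 0.0573
```

send_rows(
  rows=[
    {"grip": 1, "travel": [0, 0, 0], "rot": [0, 0, 0]},
    {"grip": 1, "travel": [0, 0, 0], "rot": [0, 0, 0]},
    {"grip": 1, "travel": [0, 0, 0], "rot": [0, 0, 0]},
    {"grip": 1, "travel": [0, 0, 0], "rot": [0, 0, 0]},
  ],
)

```text
time_s: 5.2
tool_pos: [0.5044, -0.2852, 0.0055]
ee_rot: [[0.089, 0.996, -0.0], [0.996, -0.089, 0.0], [0.0, -0.0, -1.0]]
contact_force: [-0.3, -0.9, 0.1]
finger_gap: 0.0251
```

send_rows(
  rows=[
    {"grip": 1, "travel": [0, 0, 0], "rot": [0, 0, 0]},
    {"grip": 1, "travel": [0, 0, 0], "rot": [0, 0, 0]},
    {"grip": 1, "travel": [0, 0, -0.03], "rot": [0, 0, 0]},
    {"grip": 1, "travel": [0, 0, -0.03], "rot": [0, 0, 0]},
    {"grip": 1, "travel": [0, 0, 0], "rot": [0, 0, 0]},
    {"grip": 1, "travel": [0, 0, 0], "rot": [0, 0, 0]},
  ],
)

```text
time_s: 5.8
tool_pos: [0.5045, -0.2852, 0.0657]
ee_rot: [[0.089, 0.996, 0.001], [0.996, -0.089, -0.0], [-0.0, 0.001, -1.0]]
contact_force: [-0.1, -0.2, -0.3]
finger_gap: 0.0003
```

```bash
python3 - <<'E'
from h import *
a=capture('wrist');b=capture('side');cv2.imwrite('pics/g.png',np.hstack([cv2.resize(a,(400,300)),cv2.resize(b[140:380,300:620],(400,300))]))
E
```

```text
(no output)
```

View pics/g.png

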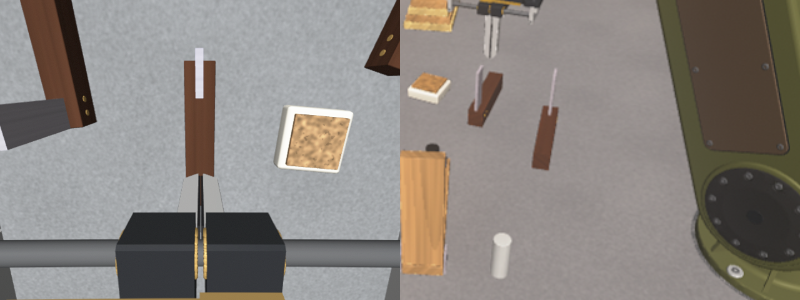

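Grasp missed: the gap went to 0 with no contact, and the pictures show the shut fingers beyond the stock's rear. I'll compare the reported TCP against where the cameras see the fingertips.

```bash
python3 - <<'E'
from h import *
st=bot.observe();print(st['time_s'],st['tool_pos'],st['joint_pos'].round(3))
print('side tcp px',proj('side',st['tool_pos']),'wrist tcp',proj('wrist',st['tool_pos'],st),'top',proj('top',st['tool_pos']))
p=[[.513,-.19,.0],[.5,-.337,0],[.505,-.284,.036]]
print(proj('side',p),proj('wrist',p,st),proj('top',p))
b=capture('side');a=capture('wrist');t=capture('top')
c=np.zeros((600,800,3),np.uint8)
c[:360,:400]=cv2.resize(b[120:300,330:530],(400,360));c[:300,400:]=cv2.resize(a[190:430,160:480],(400,300));c[300:,400:]=cv2.resize(t[230:330,370:504],(400,300))
cv2.imwrite('pics/chk.png',c)
E
```

```text
5.9 [ 0.50395094 -0.28486127  0.06445138] [-0.578  0.465  1.543 -0.     1.135 -0.489]
side tcp px [[372.06752335 198.20315165]] wrist tcp [[319.78717395 269.55754448]] top [[432.22396852 277.25701196]]
[[359.7509074  240.23774036]
 [375.90014307 209.25194222]
 [371.00168355 207.95939638]] [[321.21819907 103.29315014]
 [320.99871332 306.77699146]
 [321.48303084 253.76137937]] [[393.05404495 276.18187928]
 [445.4004761  281.75130323]
 [429.45957356 278.1189271 ]]
```

View pics/chk.png

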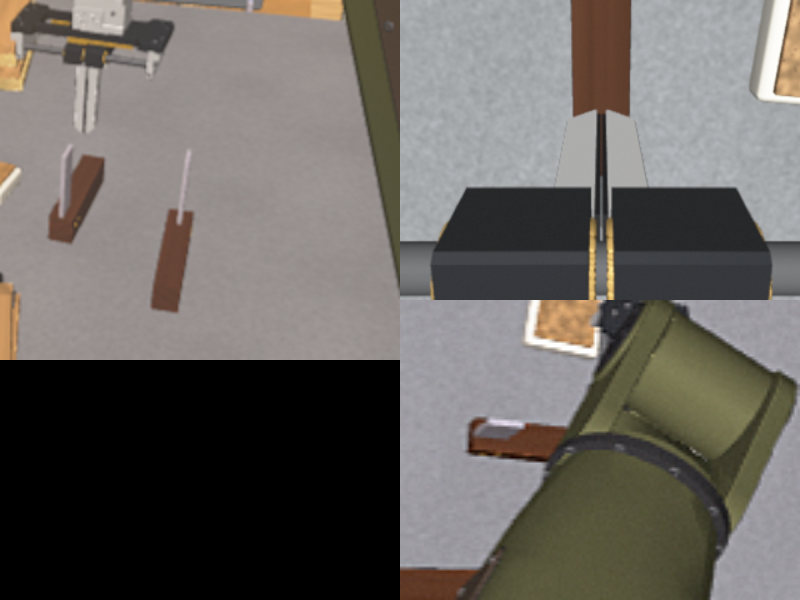

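```bash
python3 - <<'E'
from h import *
st=bot.observe();p=st['tool_pos']
for d in (0,.01,.02,.03,.04): print(d,proj('side',p+[0,0,d])[0].round(1),proj('wrist',p+[0,0,d],st)[0].round(1))
E
```

```text
0 [372.  198.1] [319.8 269.6]
0.01 [372.3 194.7] [319.7 275.5]
0.02 [372.5 191.2] [319.6 281.9]
0.03 [372.7 187.7] [319.5 289. ]
0.04 [372.9 184.1] [319.4 296.8]
```

```bash
python3 - <<'E'
from h import *
import pickle
st=pickle.load(open('w2.pkl','rb'));R=st['ee_rot'];p=st['tool_pos']
for d in (0,.02,.03,.04):
  print(d,[proj('wrist',p+R@np.array([x,y,-d]),st)[0].round(1).tolist() for x in(-.008,.008) for y in(-.047,.047)])
im=cv2.imread('pics/w2.png')[260:400,150:250]
cv2.imwrite('pics/f.png',cv2.resize(im,None,fx=4,fy=4))
E
```

```text
0 [[239.0, 282.5], [400.6, 282.8], [237.5, 256.2], [402.1, 256.4]]
0.02 [[231.5, 295.9], [407.8, 296.2], [229.8, 267.4], [409.6, 267.8]]
0.03 [[227.2, 303.6], [412.0, 303.9], [225.4, 273.9], [413.9, 274.2]]
0.04 [[222.5, 312.1], [416.5, 312.4], [220.5, 281.0], [418.7, 281.4]]
```

View pics/f.png

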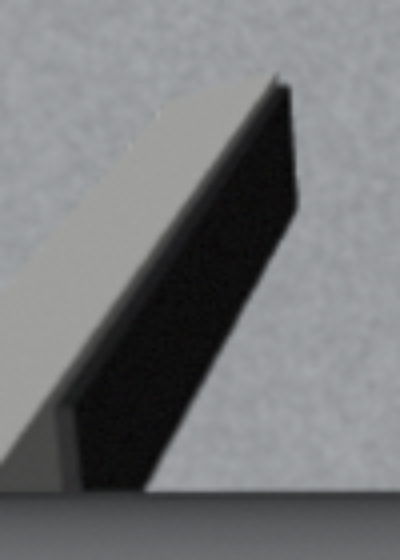

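Both cameras put the real fingertips about 35–38 mm short of the reported TCP. In the wrist picture the pad tip corners at (222,281) and (224,311) fit 38 mm, and the side view fits 34 mm. So I'll open and descend to a reported z of about -0.03, watching the force.

send_rows(
  rows=[
    {"grip": -1, "travel": [0, 0, 0], "rot": [0, 0, 0]},
    {"grip": -1, "travel": [0, 0, 0], "rot": [0, 0, 0]},
    {"grip": -1, "travel": [0, 0, 0], "rot": [0, 0, 0]},
    {"grip": -1, "travel": [0, 0, 0], "rot": [0, 0, 0]},
    {"grip": -1, "travel": [0, 0, 0], "rot": [0, 0, 0]},
    {"grip": -1, "travel": [0, 0, 0], "rot": [0, 0, 0]},
    {"grip": -1, "travel": [0, 0, 0.015], "rot": [0, 0, 0]},
    {"grip": -1, "travel": [0, 0, 0.015], "rot": [0, 0, 0]},
  ],
)

```text
time_s: 6.85
tool_pos: [0.5044, -0.2851, 0.0343]
ee_rot: [[0.089, 0.996, 0.0], [0.996, -0.089, -0.0], [-0.0, 0.0, -1.0]]
contact_force: [1.7, 0.6, 0.4]
finger_gap: 0.0613
```

send_rows(
  rows=[
    {"grip": -1, "travel": [0, 0, 0.02], "rot": [0, 0, 0]},
    {"grip": -1, "travel": [0, 0, 0.02], "rot": [0, 0, 0]},
    {"grip": -1, "travel": [0, 0, 0.015], "rot": [0, 0, 0]},
    {"grip": -1, "travel": [0, 0, 0], "rot": [0, 0, 0]},
  ],
)

```text
time_s: 7.25
tool_pos: [0.5031, -0.2843, -0.0223]
ee_rot: [[0.089, 0.996, -0.004], [0.996, -0.089, 0.002], [0.002, -0.004, -1.0]]
contact_force: [-0.3, -0.1, -0.6]
finger_gap: 0.0921
```

send_rows(
  rows=[
    {"grip": -1, "travel": [0, 0, 0.004], "rot": [0, 0, 0]},
    {"grip": -1, "travel": [0, 0, 0.004], "rot": [0, 0, 0]},
    {"grip": -1, "travel": [0, 0, 0], "rot": [0, 0, 0]},
  ],
)

```text
time_s: 7.55
tool_pos: [0.5045, -0.2852, -0.0274]
ee_rot: [[0.089, 0.996, 0.0], [0.996, -0.089, -0.0], [-0.0, 0.0, -1.0]]
contact_force: [0.0, 0.0, 0.3]
finger_gap: 0.094
```

send_rows(
  grip_force=55,
  rows=[
    {"grip": -1, "travel": [0, 0, 0.002], "rot": [0, 0, 0]},
    {"grip": 1, "travel": [0, 0, 0], "rot": [0, 0, 0]},
    {"grip": 1, "travel": [0, 0, 0], "rot": [0, 0, 0]},
    {"grip": 1, "travel": [0, 0, 0], "rot": [0, 0, 0]},
    {"grip": 1, "travel": [0, 0, 0], "rot": [0, 0, 0]},
    {"grip": 1, "travel": [0, 0, 0], "rot": [0, 0, 0]},
    {"grip": 1, "travel": [0, 0, 0], "rot": [0, 0, 0]},
    {"grip": 1, "travel": [0, 0, 0], "rot": [0, 0, 0]},
  ],
)

```text
time_s: 8.35
tool_pos: [0.5045, -0.2852, -0.0295]
ee_rot: [[0.089, 0.996, -0.0], [0.996, -0.089, -0.0], [-0.0, -0.0, -1.0]]
contact_force: [-0.2, 0.5, -0.6]
finger_gap: 0.0416
```

send_rows(
  rows=[
    {"grip": 1, "travel": [0, 0, 0], "rot": [0, 0, 0]},
    {"grip": 1, "travel": [0, 0, 0], "rot": [0, 0, 0]},
    {"grip": 1, "travel": [0, 0, 0], "rot": [0, 0, 0]},
    {"grip": 1, "travel": [0, 0, 0], "rot": [0, 0, 0]},
  ],
)

```text
time_s: 8.75
tool_pos: [0.5044, -0.2852, -0.0295]
ee_rot: [[0.089, 0.996, -0.0], [0.996, -0.089, 0.0], [-0.0, -0.0, -1.0]]
contact_force: [-0.3, 0.0, -0.4]
finger_gap: 0.0297
```

```bash
python3 - <<'E'
from h import *
st=bot.observe();print(st['tool_pos'],st['ee_rot'].round(4),st['contact_force'],st['ft_torque'],st['finger_gap'])
E
```

```text
[ 0.5044277  -0.28518742 -0.02946418] [[ 8.89e-02  9.96e-01 -1.00e-04]
 [ 9.96e-01 -8.89e-02  0.00e+00]
 [-0.00e+00 -1.00e-04 -1.00e+00]] [-0.2846633   0.01632122 -0.38230607] [-0.08710219  0.14206759  0.03369357] 0.02972738382355163
```

Gripped: the gap is 29.7 mm and the stock is 30 mm. I'll plan the lift and the transfer to 42 mm before the corner.

```bash
python3 - <<'E'
from h import *
st=dict(bot.observe());st['tool_pos']=st['tool_pos']+[0,0,.11]
plan([.542,.035,.0805],9,.20,st)
E
```

```text
[0.0358, 0.001, 0.0] [-0.0, -0.0, -0.0321]
[0.0358, 0.0021, 0.0] [-0.0, -0.0, -0.0321]
[0.0357, 0.0033, 0.0] [-0.0, -0.0, -0.0321]
[0.0355, 0.0044, 0.0] [-0.0, -0.0, -0.0321]
[0.0354, 0.0056, 0.0] [-0.0, -0.0, -0.0321]
[0.0352, 0.0067, 0.0] [-0.0, -0.0, -0.0321]
[0.035, 0.0078, 0.0] [-0.0, -0.0, -0.0321]
[0.0347, 0.009, 0.0] [-0.0, -0.0, -0.0321]
[0.0344, 0.0101, 0.0] [-0.0, -0.0, -0.0321]
```

send_rows(
  rows=[
    {"grip": 1, "travel": [0, 0, -0.005], "rot": [0, 0, 0]},
    {"grip": 1, "travel": [0, 0, -0.025], "rot": [0, 0, 0]},
    {"grip": 1, "travel": [0, 0, -0.03], "rot": [0, 0, 0]},
    {"grip": 1, "travel": [0, 0, -0.03], "rot": [0, 0, 0]},
    {"grip": 1, "travel": [0, 0, -0.02], "rot": [0, 0, 0]},
  ],
)

```text
time_s: 9.25
tool_pos: [0.5049, -0.2854, 0.0829]
ee_rot: [[0.089, 0.996, 0.002], [0.996, -0.089, -0.001], [-0.001, 0.002, -1.0]]
contact_force: [0.1, -0.4, -2.7]
finger_gap: 0.0298
```

Lifted, and the square's weight shows as -2.7 N. Now the transfer.

send_rows(
  rows=[
    {"grip": 1, "travel": [0.0179, 0, 0], "rot": [0, 0, 0]},
    {"grip": 1, "travel": [0.0358, 0.001, 0], "rot": [0, 0, -0.032]},
    {"grip": 1, "travel": [0.0358, 0.002, 0], "rot": [0, 0, -0.032]},
    {"grip": 1, "travel": [0.0357, 0.0035, 0], "rot": [0, 0, -0.032]},
    {"grip": 1, "travel": [0.0355, 0.0045, 0], "rot": [0, 0, -0.032]},
    {"grip": 1, "travel": [0.0354, 0.0055, 0], "rot": [0, 0, -0.032]},
    {"grip": 1, "travel": [0.0352, 0.007, 0], "rot": [0, 0, -0.032]},
    {"grip": 1, "travel": [0.035, 0.008, 0], "rot": [0, 0, -0.032]},
  ],
)

```text
time_s: 10.05
tool_pos: [0.5349, -0.0158, 0.0794]
ee_rot: [[-0.136, 0.991, -0.002], [0.991, 0.136, 0.0], [0.001, -0.002, -1.0]]
contact_force: [-0.0, -1.5, -2.8]
finger_gap: 0.0296
```

send_rows(
  rows=[
    {"grip": 1, "travel": [0.03, 0.009, 0], "rot": [0, 0, -0.032]},
    {"grip": 1, "travel": [0.02, 0.009, 0], "rot": [0, 0, -0.032]},
    {"grip": 1, "travel": [0, 0, 0], "rot": [0, 0, 0]},
    {"grip": 1, "travel": [0, 0, 0], "rot": [0, 0, 0]},
    {"grip": 1, "travel": [0, 0, 0], "rot": [0, 0, 0]},
  ],
)

```text
time_s: 10.55
tool_pos: [0.5457, 0.0336, 0.08]
ee_rot: [[-0.197, 0.98, -0.001], [0.98, 0.197, -0.0], [0.0, -0.001, -1.0]]
contact_force: [-0.6, -0.2, -3.1]
finger_gap: 0.0298
```

```bash
python3 - <<'E'
from h import *
import pickle
st=bot.observe();w=capture('wrist');s=capture('side');t=capture('top')
pickle.dump(st,open('w3.pkl','wb'));[cv2.imwrite(f'pics/{n}3.png',i) for n,i in(('w',w),('s',s),('t',t))]
print(st['time_s'],st['tool_pos'],st['ee_rot'].round(4).tolist());plan([.542,.035,.0805],1,.20)
c=np.zeros((600,800,3),np.uint8)
c[:480,:400]=cv2.resize(w[:,:],(640,480))[:,120:520];c[:,400:]=cv2.resize(s[200:380,270:390],(400,600))
cv2.imwrite('pics/m3.png',c)
E
```

```text
10.55 [0.5457198  0.03356506 0.08000773] [[-0.1968, 0.9804, -0.001], [0.9804, 0.1968, -0.0001], [0.0001, -0.001, -1.0]]
[0.0025, -0.0037, -0.0001] [-0.0002, -0.0, -0.0023]
```

View pics/m3.png

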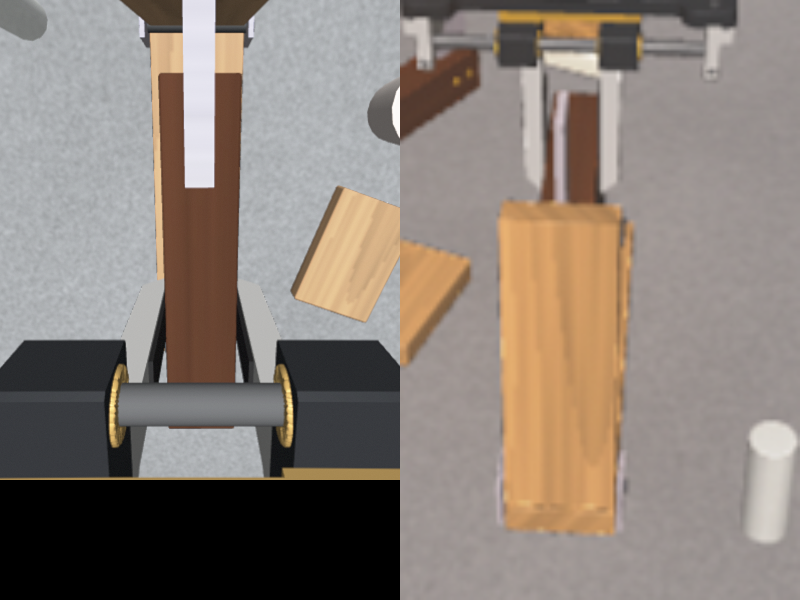

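The wrist view (left half, full-image columns = +120) shows the plate edges at about (271–277, 40–280) and (363,40). The foot line of the upright is at row ~33, between the cheeks. The square is seated straight in the jaws, and the upright still leans inward. I'll measure the plate edges relative to the tool from this picture.

```bash
python3 - <<'E'
from h import *
import pickle
st=pickle.load(open('w3.pkl','rb'));w=cv2.imread('pics/w3.png');R=st['ee_rot'];p=st['tool_pos']
hsv=cv2.cvtColor(w,cv2.COLOR_BGR2HSV)
m=cv2.inRange(hsv,(8,50,120),(25,255,255))
tl=lambda q:((q-p)@R).round(4)[:,:2].tolist()
for r in range(36,72,6):
    c=np.flatnonzero(m[r,250:380])+250
    P=cast('wrist',[(c[0],r),(c[-1]+1,r)],.018,st);print(r,c[0],c[-1],tl(P))
for r in (120,200,260):
    c=np.flatnonzero(m[r,250:300])+250;print(r,c[0],tl(cast('wrist',[(c[0],r)],.018,st)))
print('foot',[(r,w[r,282].tolist(),w[r,350].tolist()) for r in range(14,44,2)])
print(tl(cast('wrist',[(290,33),(350,33),(290,26),(350,26)],.018,st)), cast('wrist',[(320,33),(320,26)],.018,st))
ms=cv2.inRange(hsv,(0,80,20),(12,255,140))
for r in (80,150,190,270): 
    c=np.flatnonzero(ms[r,270:370])+270;print('sq',r,c[0],c[-1],tl(cast('wrist',[(c[0],r),(c[-1]+1,r)],.1455,st)))
c=np.array([.5145,.1708,.018]);print('corner in tool',(c-p)@R, 'px',proj('wrist',c,st))
E
```

```text
36 270 363 [[0.1352, -0.032], [0.1353, 0.0278]]
42 270 363 [[0.1318, -0.0321], [0.1319, 0.0279]]
48 270 362 [[0.1283, -0.0322], [0.1284, 0.0273]]
54 271 362 [[0.1248, -0.0317], [0.1249, 0.0274]]
60 271 362 [[0.1213, -0.0318], [0.1213, 0.0275]]
66 271 362 [[0.1177, -0.032], [0.1178, 0.0277]]
120 273 [[0.0843, -0.0317]]
200 275 [[0.0303, -0.0319]]
260 277 [[-0.0141, -0.0317]]
foot [(14, [47, 63, 77], [44, 58, 71]), (16, [48, 64, 79], [44, 60, 72]), (18, [49, 65, 80], [45, 58, 71]), (20, [50, 66, 79], [43, 56, 70]), (22, [49, 63, 78], [43, 56, 69]), (24, [51, 64, 78], [46, 60, 72]), (26, [86, 84, 84], [85, 85, 84]), (28, [68, 66, 65], [71, 69, 68]), (30, [50, 50, 48], [50, 48, 47]), (32, [52, 61, 71], [50, 60, 71]), (34, [142, 183, 221], [145, 187, 225]), (36, [142, 182, 219], [142, 184, 221]), (38, [140, 180, 218], [143, 184, 222]), (40, [140, 181, 218], [143, 186, 222]), (42, [140, 181, 218], [144, 185, 221])]
[[0.137, -0.0193], [0.137, 0.0188], [0.141, -0.0192], [0.141, 0.0187]] [[0.51847171 0.16786773 0.018     ]
 [0.51768401 0.17177008 0.018     ]]
sq 80 279 361 [[0.0938, -0.0145], [0.0938, 0.0151]]
sq 150 281 359 [[0.0695, -0.0144], [0.0696, 0.015]]
sq 190 282 358 [[0.0546, -0.0144], [0.0547, 0.0151]]
sq 270 284 356 [[0.0223, -0.0144], [0.0223, 0.0151]]
corner in tool [ 0.14068793 -0.00353794  0.06202785] px [[314.75913067  26.56539893]]
```

send_rows(
  rows=[
    {"grip": 1, "travel": [0, -0.0024, 0.02], "rot": [0, 0, 0]},
    {"grip": 1, "travel": [0, 0, 0.025], "rot": [0, 0, 0]},
    {"grip": 1, "travel": [0, 0, 0.025], "rot": [0, 0, 0]},
    {"grip": 1, "travel": [0, 0, 0.013], "rot": [0, 0, 0]},
    {"grip": 1, "travel": [0, 0, 0], "rot": [0, 0, 0]},
    {"grip": 1, "travel": [0, 0, 0], "rot": [0, 0, 0]},
  ],
)

```text
time_s: 11.3
tool_pos: [0.5444, 0.0333, -0.0017]
ee_rot: [[-0.197, 0.98, 0.001], [0.98, 0.197, -0.0], [-0.0, 0.001, -1.0]]
contact_force: [0.2, 0.1, -3.4]
finger_gap: 0.0297
```

send_rows(
  rows=[
    {"grip": 1, "travel": [0, 0, 0.005], "rot": [0, 0, 0]},
    {"grip": 1, "travel": [0, 0, 0.003], "rot": [0, 0, 0]},
    {"grip": 1, "travel": [0, 0, 0], "rot": [0, 0, 0]},
  ],
)

```text
time_s: 11.6
tool_pos: [0.5439, 0.0335, -0.0105]
ee_rot: [[-0.198, 0.98, -0.0], [0.98, 0.198, -0.0], [-0.0, -0.0, -1.0]]
contact_force: [-0.7, -0.2, -2.0]
finger_gap: 0.0297
```

send_rows(
  rows=[
    {"grip": 1, "travel": [0, 0, 0.0015], "rot": [0, 0, 0]},
    {"grip": 1, "travel": [0, 0, 0], "rot": [0, 0, 0]},
    {"grip": 1, "travel": [0, 0, 0], "rot": [0, 0, 0]},
  ],
)

```text
time_s: 11.9
tool_pos: [0.5442, 0.0335, -0.0115]
ee_rot: [[-0.198, 0.98, 0.001], [0.98, 0.198, -0.0], [-0.0, 0.001, -1.0]]
contact_force: [-1.2, 0.1, 4.3]
finger_gap: 0.0296
```

send_rows(
  rows=[
    {"grip": 1, "travel": [0, 0, 0.001], "rot": [0, 0, 0]},
    {"grip": 1, "travel": [0, 0, 0], "rot": [0, 0, 0]},
    {"grip": 1, "travel": [0, 0, 0], "rot": [0, 0, 0]},
  ],
)

```text
time_s: 12.2
tool_pos: [0.5442, 0.0335, -0.0115]
ee_rot: [[-0.198, 0.98, 0.001], [0.98, 0.198, -0.0], [-0.0, 0.001, -1.0]]
contact_force: [-9.2, -0.6, 18.0]
finger_gap: 0.0297
```

send_rows(
  rows=[
    {"grip": 1, "travel": [0.0, 0, -0.0008], "rot": [0, 0, 0]},
    {"grip": 1, "travel": [0.008, 0, 0], "rot": [0, 0, 0]},
    {"grip": 1, "travel": [0.008, 0, 0], "rot": [0, 0, 0]},
    {"grip": 1, "travel": [0.004, 0, 0], "rot": [0, 0, 0]},
    {"grip": 1, "travel": [0, 0, 0], "rot": [0, 0, 0]},
  ],
)

```text
time_s: 12.7
tool_pos: [0.5407, 0.0537, -0.0115]
ee_rot: [[-0.198, 0.98, 0.002], [0.98, 0.198, 0.0], [-0.0, 0.002, -1.0]]
contact_force: [-0.3, 0.5, 6.9]
finger_gap: 0.0296
```

send_rows(
  rows=[
    {"grip": 1, "travel": [0.005, 0, 0], "rot": [0, 0, 0]},
    {"grip": 1, "travel": [0.005, 0, 0], "rot": [0, 0, 0]},
    {"grip": 1, "travel": [0, 0, 0], "rot": [0, 0, 0]},
  ],
)

```text
time_s: 13.0
tool_pos: [0.5388, 0.0633, -0.0115]
ee_rot: [[-0.198, 0.98, 0.002], [0.98, 0.198, -0.0], [-0.001, 0.002, -1.0]]
contact_force: [0.5, -0.6, 6.4]
finger_gap: 0.0296
```

send_rows(
  rows=[
    {"grip": 1, "travel": [0.004, 0, 0], "rot": [0, 0, 0]},
    {"grip": 1, "travel": [0.003, 0, 0], "rot": [0, 0, 0]},
    {"grip": 1, "travel": [0, 0, 0], "rot": [0, 0, 0]},
  ],
)

```text
time_s: 13.3
tool_pos: [0.5375, 0.0698, -0.0115]
ee_rot: [[-0.198, 0.98, 0.002], [0.98, 0.198, -0.0], [-0.001, 0.002, -1.0]]
contact_force: [0.3, -2.6, 6.4]
finger_gap: 0.0296
```

send_rows(
  rows=[
    {"grip": 1, "travel": [0, 0, 0.001], "rot": [0, 0, 0]},
    {"grip": 1, "travel": [0.002, 0, 0], "rot": [0, 0, 0]},
    {"grip": 1, "travel": [0, 0, 0], "rot": [0, 0, 0]},
  ],
)

```text
time_s: 13.6
tool_pos: [0.5376, 0.071, -0.0115]
ee_rot: [[-0.198, 0.98, 0.003], [0.98, 0.198, -0.001], [-0.002, 0.003, -1.0]]
contact_force: [-1.7, -10.2, 17.8]
finger_gap: 0.0301
```

send_rows(
  rows=[
    {"grip": 1, "travel": [0.002, 0, 0], "rot": [0, 0, 0]},
    {"grip": 1, "travel": [0, 0, 0], "rot": [0, 0, 0]},
  ],
)

```text
time_s: 13.8
tool_pos: [0.5375, 0.0728, -0.0115]
ee_rot: [[-0.198, 0.98, 0.004], [0.98, 0.198, -0.002], [-0.002, 0.004, -1.0]]
contact_force: [0.6, -11.0, 15.7]
finger_gap: 0.0296
```

send_rows(
  rows=[
    {"grip": 1, "travel": [0.001, 0, 0], "rot": [0, 0, 0]},
    {"grip": 1, "travel": [0, 0, 0], "rot": [0, 0, 0]},
  ],
)

```text
time_s: 14.0
tool_pos: [0.5374, 0.0736, -0.0115]
ee_rot: [[-0.198, 0.98, 0.004], [0.98, 0.198, -0.002], [-0.003, 0.004, -1.0]]
contact_force: [-0.4, -11.9, 15.3]
finger_gap: 0.0299
```

```bash
python3 - <<'E'
from h import *
import pickle
st=bot.observe();pickle.dump(st,open('w4.pkl','wb'));print(st['tool_pos'],st['ee_rot'].round(4).tolist(),st['contact_force'].round(1),st['ft_torque'].round(2),((np.array([.5145,.1708,.018])-st['tool_pos'])@st['ee_rot']).round(4))
for n in('wrist','side','top'): cv2.imwrite(f'pics/{n}4.png',capture(n))
w=cv2.imread('pics/wrist4.png');t=cv2.imread('pics/top4.png')
# side: outline of the upright's top edge row, before & after
for f in('s3','side4'):
    s=cv2.imread(f'pics/{f}.png');h=cv2.cvtColor(s,cv2.COLOR_BGR2HSV);m=cv2.inRange(h,(8,60,120),(25,255,255));m[:,:300]=0;m[:,342:]=0;m[:245]=0
    r=np.flatnonzero(m[:380,320]);print(f,r[0],r[-1])
E
```

```text
[ 0.53743849  0.07363099 -0.01146636] [[-0.1978, 0.9802, 0.0042], [0.9802, 0.1978, -0.0017], [-0.0025, 0.0038, -1.0]] [ -0.4 -11.9  15.3] [-2.03  0.02  0.19] [ 0.0997 -0.0032 -0.0297]
s3 260 359
side4 259 359
```

send_rows(
  rows=[
    {"grip": 1, "travel": [0.002, 0, 0], "rot": [0, 0, 0]},
    {"grip": 1, "travel": [0, 0, 0], "rot": [0, 0, 0]},
  ],
)

```text
time_s: 14.35
tool_pos: [0.5371, 0.0757, -0.0115]
ee_rot: [[-0.198, 0.98, 0.004], [0.98, 0.198, -0.002], [-0.002, 0.004, -1.0]]
contact_force: [2.0, -11.4, 14.4]
finger_gap: 0.0296
```

send_rows(
  rows=[
    {"grip": 1, "travel": [0.001, 0, 0], "rot": [0, 0, 0]},
    {"grip": 1, "travel": [0, 0, 0], "rot": [0, 0, 0]},
  ],
)

```text
time_s: 14.55
tool_pos: [0.5369, 0.0766, -0.0115]
ee_rot: [[-0.198, 0.98, 0.004], [0.98, 0.198, -0.002], [-0.003, 0.004, -1.0]]
contact_force: [1.1, -11.8, 15.0]
finger_gap: 0.0293
```

```bash
python3 - <<'E'
from h import *
st=bot.observe();print(st['ft_torque'].round(2))
c=np.array([.5145,.1708,.018]);f=np.array([-.1987,.980,0]);x=np.array([.980,.1987,0])
for th in(0,.05,.14): 
    top=c+.18*(np.cos(th)*np.array([0,0,1])-np.sin(th)*f)
    b=top+.02*(np.cos(th)*f+np.sin(th)*np.array([0,0,1]))
    print(th,'side',proj('side',[top-.03*x,top+.03*x,b-.03*x,b+.03*x]).round(1).tolist(),'top',proj('top',[top-.03*x,top+.03*x,b-.03*x,b+.03*x]).round(1).tolist())
a=cv2.imread('pics/s3.png')[190:370,270:390]
b=capture('side');t=capture('top');cv2.imwrite('pics/side5.png',b);cv2.imwrite('pics/top5.png',t)
cc=np.hstack([cv2.resize(q,(400,600),interpolation=cv2.INTER_CUBIC) for q in(a,b[190:370,270:390])])
cv2.imwrite('pics/m5.png',cc)
E
```

```text
[-2.13 -0.02  0.2 ]
0 side [[336.4, 269.8], [299.6, 268.4], [335.9, 277.9], [298.3, 276.4]] top [[256.9, 274.8], [253.1, 250.4], [248.6, 276.3], [244.9, 251.9]]
0.05 side [[336.7, 266.4], [300.1, 265.0], [336.1, 273.8], [298.8, 272.4]] top [[260.7, 274.2], [256.8, 249.8], [252.3, 275.6], [248.6, 251.2]]
0.14 side [[337.1, 260.9], [301.2, 259.6], [336.6, 267.2], [299.9, 265.8]] top [[267.4, 273.0], [263.5, 248.7], [259.1, 274.4], [255.2, 250.0]]
```

View pics/m5.png

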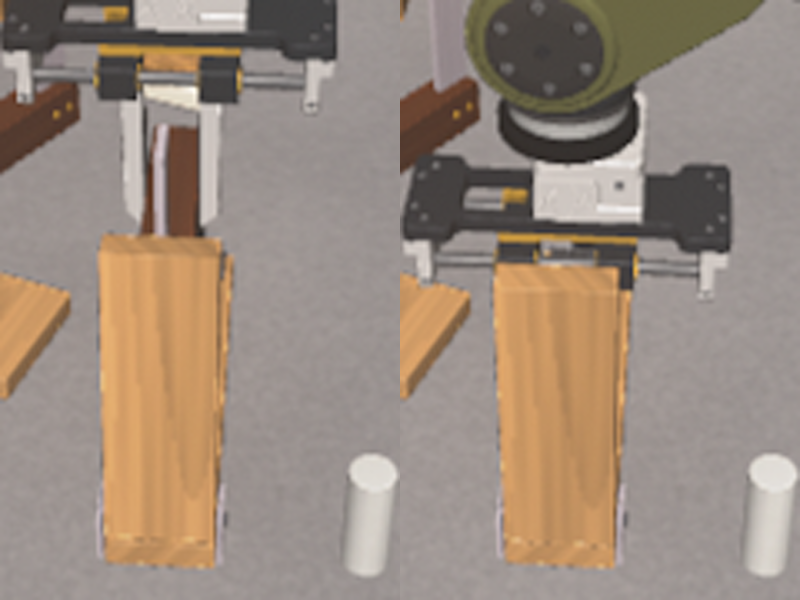

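The side view shows the upright's top edge has dropped from row 261 (about 0.14 rad lean) to about 269.5, against 269 predicted for vertical. So it is near square. I'll keep pressing until the reaction rises steeply.

send_rows(
  rows=[
    {"grip": 1, "travel": [0.001, 0, 0], "rot": [0, 0, 0]},
    {"grip": 1, "travel": [0, 0, 0], "rot": [0, 0, 0]},
  ],
)

```text
time_s: 14.85
tool_pos: [0.5368, 0.0772, -0.0115]
ee_rot: [[-0.198, 0.98, 0.005], [0.98, 0.198, -0.002], [-0.003, 0.004, -1.0]]
contact_force: [0.8, -15.5, 14.9]
finger_gap: 0.0292
```

send_rows(
  rows=[
    {"grip": 1, "travel": [0.001, 0, 0], "rot": [0, 0, 0]},
    {"grip": 1, "travel": [0, 0, 0], "rot": [0, 0, 0]},
  ],
)

```text
time_s: 15.05
tool_pos: [0.5368, 0.0772, -0.0115]
ee_rot: [[-0.198, 0.98, 0.005], [0.98, 0.198, -0.003], [-0.004, 0.004, -1.0]]
contact_force: [2.6, -23.4, 13.9]
finger_gap: 0.0295
```

send_rows(
  rows=[
    {"grip": 1, "travel": [0.001, 0, 0], "rot": [0, 0, 0]},
    {"grip": 1, "travel": [0, 0, 0], "rot": [0, 0, 0]},
  ],
)

```text
time_s: 15.25
tool_pos: [0.5368, 0.0773, -0.0114]
ee_rot: [[-0.197, 0.98, 0.005], [0.98, 0.197, -0.005], [-0.005, 0.004, -1.0]]
contact_force: [3.7, -29.5, 14.6]
finger_gap: 0.0294
```

Hard stop reached: force rises about 8 N/mm and the tool stays at y = 0.0773. The load has tilted the tool by about 0.006 rad, so I'll take that out and press slightly harder downward.

send_rows(
  rows=[
    {"grip": 1, "travel": [0, 0, 0.0007], "rot": [0, 0, 0]},
    {"grip": 1, "travel": [0, 0, 0], "rot": [0.003, 0.005, 0]},
    {"grip": 1, "travel": [0, 0, 0], "rot": [0, 0, 0]},
    {"grip": 1, "travel": [0, 0, 0], "rot": [0, 0, 0]},
  ],
)

```text
time_s: 15.65
tool_pos: [0.5366, 0.0775, -0.0115]
ee_rot: [[-0.198, 0.98, 0.001], [0.98, 0.198, 0.0], [-0.0, 0.001, -1.0]]
contact_force: [-2.3, -27.7, 24.1]
finger_gap: 0.0297
```

```bash
python3 - <<'E'
from h import *
st=bot.observe();print(st['tool_pos'].round(5),st['ee_rot'].round(4).tolist(),st['contact_force'].round(1),st['ft_torque'].round(2),st['finger_gap'])
E
```

```text
[ 0.53661  0.07751 -0.01151] [[-0.1976, 0.9803, 0.0008], [0.9803, 0.1976, 0.0], [-0.0001, 0.0008, -1.0]] [ -2.3 -27.7  24.1] [-5.15  0.59  0.18] 0.029700062581271638
```

```bash
python3 - <<'E'
from h import *
w=capture('wrist');cv2.imwrite('pics/w6.png',w);s=capture('side');t=capture('top');cv2.imwrite('pics/t6.png',t)
for f in('w3','w6'):
    i=cv2.imread(f'pics/{f}.png');h=cv2.cvtColor(i,cv2.COLOR_BGR2HSV)
    m=cv2.inRange(h,(0,80,20),(12,255,140))[:,270:370]
    b=cv2.inRange(h,(0,0,190),(180,40,255))[:,290:350]
    c=[(r,np.flatnonzero(m[r])[[0,-1]]+270) for r in(110,150,190,270)]
    br=np.flatnonzero(b.sum(1)>255*10);e=np.flatnonzero(b[100])+290
    print(f,[(r,x.tolist()) for r,x in c],'blade rows',br[0],br[-1],'cols',e[0],e[-1], 'stock front row',np.flatnonzero(m[:,15])[:3])
g=cv2.cvtColor(w,cv2.COLOR_BGR2GRAY);h=cv2.cvtColor(w,cv2.COLOR_BGR2HSV)
c=np.zeros((600,800,3),np.uint8);c[:400]=cv2.resize(w[0:130,190:450],(800,400),interpolation=cv2.INTER_CUBIC)
c[400:,:400]=cv2.resize(t[235:295,240:360],(400,200),interpolation=cv2.INTER_CUBIC);c[400:,400:]=cv2.resize(s[240:380,230:510],(400,200))
cv2.imwrite('pics/m6.png',c)
E
```

```text
w3 [(110, [280, 360]), (150, [281, 359]), (190, [282, 358]), (270, [284, 356])] blade rows 0 430 cols 304 333 stock front row [73 74 75]
w6 [(110, [279, 359]), (150, [280, 358]), (190, [282, 357]), (270, [284, 356])] blade rows 0 189 cols 302 332 stock front row [73 74 75]
```

View pics/m6.png

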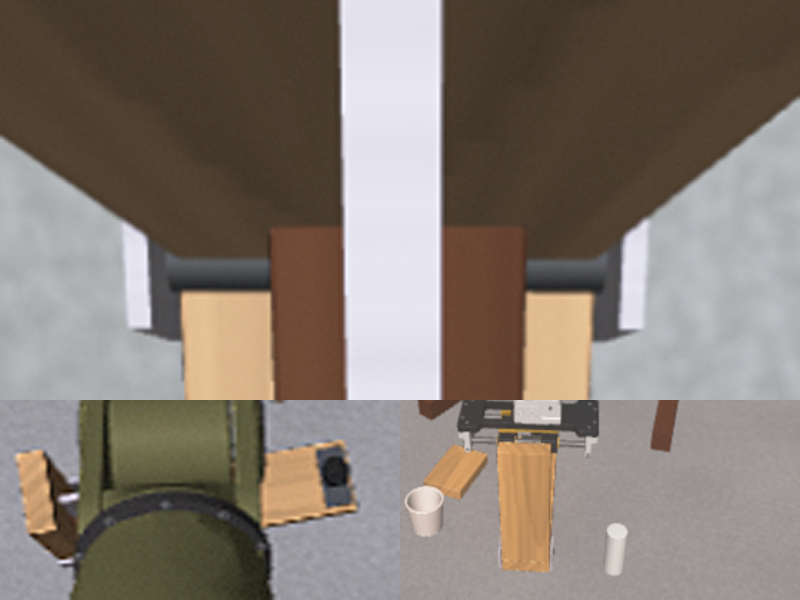

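The last view shows the stock's front end against the upright's inner face above the hinge rod, with the stock inside the plate's width. Its row in the wrist picture is unchanged (73), so the square hasn't pitched in the jaws. I'll hold briefly, confirm it's steady and hand in.

send_rows(
  rows=[
    {"grip": 1, "travel": [0, 0, 0], "rot": [0, 0, 0]},
    {"grip": 1, "travel": [0, 0, 0], "rot": [0, 0, 0]},
    {"grip": 1, "travel": [0, 0, 0], "rot": [0, 0, 0]},
    {"grip": 1, "travel": [0, 0, 0], "rot": [0, 0, 0]},
    {"grip": 1, "travel": [0, 0, 0], "rot": [0, 0, 0]},
  ],
)

```text
time_s: 16.3
tool_pos: [0.5366, 0.0775, -0.0115]
ee_rot: [[-0.198, 0.98, 0.001], [0.98, 0.198, -0.0], [-0.0, 0.001, -1.0]]
contact_force: [-2.1, -27.2, 24.0]
finger_gap: 0.0292
```

```bash
python3 - <<'E'
from h import *
st=bot.observe();print(st['tool_pos'].round(5),st['ee_rot'][:,2].round(4),st['contact_force'].round(1),st['finger_gap'])
print(bot.sign_off())
E
```

```text
[ 0.53662  0.07751 -0.01151] [ 9.e-04 -0.e+00 -1.e+00] [ -2.1 -27.2  24. ] 0.029150695752292826
the job is handed in; nothing more can be done
None
```

I picked up the right-most try square by its stock, stood it on the plate and pushed it in until the upright came up square. I handed in at 16.3 s, still gripping with about 24 N down on the plate and 27 N against the upright.

**Last checks**
- **Steadiness:** over the final 0.5 s hold the tool did not move and stayed vertical to within 0.001 rad.
- **Plate:** the tool height matched the height at first plate contact. The square had not pitched in the jaws; the stock's front edge was on the same picture row before and after.
- **Upright:** a hard stop came up at the upright. The side view put its top edge at row 269.5, against 269 predicted for vertical, so that view confirms it only to about 0.02 rad. That view was taken about 2 mm before the hard stop.
- **Gap:** in the last wrist picture the stock's end looked closed against the upright's face. I could not measure the gap directly.

**What disagreed**
- **First grasp missed:** the fingers closed on air above the stock. The cameras showed the real fingertips 34–38 mm short of the reported tool point, so I went that much lower and the second grasp held (gap 29.7 mm on a 30 mm stock).
- **Small sideways shift:** the square's picture edges moved 1–2 px sideways under load. I took this as a slight roll and left it.

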